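Wedge the flask platform up to its mark

TASK

Take the tall orange wedge from the bench and push it, thin end first, squarely under the middle of the front edge of the flask platform, until the platform has risen so that its red pointer stands level with the green clip on the gauge post. Let go and leave the wedge there holding the platform up. Leave the thin grey wedge where it lies.

Things in the scene. Friction and masses are not known exactly. Their poses are not given: they have to be found in the camera images.
- wedge: Tall orange wedge, 150 x 40 mm, 0.13 kg. Origin: centre of its underside; z up, +x to the thin end. Thin end (x = +75 mm) 5 mm high; the top ramps evenly to 45 mm high at x = -35 mm (36 mm per 100 mm, 20 degrees); from x = -35 to -75 mm a block 45 mm high, to be gripped across the 40 mm width. Friction keeps it where it is left under the platform.
- lip (a point): Middle of the front edge (blue stripe) of the platform, a plate 120 wide, 160 deep, 10 thick (mm); point at half thickness, underside 5 mm lower, 12 mm over the bench at rest. x: level, in under the plate, the way the wedge goes; z up. Slides up 45 mm on rods, sinks back. Push 5-15 N. Red pointer on its right is at this height. Flask 75 mm in, 150 mm tall. Clear bench for 105 mm in, then the base.
- mark (a point): Centre of the green clip (12 mm high) on the white gauge post right of the platform (at -y of lip), 122 mm behind its front edge and 98 mm right of its middle. Already set, 27 to 41 mm above the bench. The platform is right when lip, and so the red pointer, is at this height. Axes as lip.
- thin_wedge: Thin grey wedge, 150 x 40 mm, only 14 mm high at its thick end: too low for the job, leave it alone. Origin: centre of its underside; +x to the thin end.
Things that resemble listed ones, but are neither listed nor needed, are in the scene too. Of the things that look like the wedge, take the one that is farthest to the robot's left at the start.

How it is judged:
At the end, for the whole second after the job is handed in: The red pointer (height of lip) is within 6 mm of the height of the green clip's centre, held up by the orange wedge, which lies still and flat with its thin end at least 15 mm in under the front edge, within 20 mm of the edge's middle and within 15 degrees of square to it (z of lip in the frame of mark between -0.006 and 0.006 m and y of wedge in the frame of lip between -0.02 and 0.02 m and x of wedge in the frame of lip between -0.06 and 0.04 m and angle between the x axis of wedge and the x axis of lip, either way round below 0.26 rad and angle between wedge's own z axis and vertical below 0.15 rad and linear speed of wedge below 0.01 m/s); the robot touches nothing.
It fails at once if the thin grey wedge is moved more than 30 mm (distance of thin_wedge from where it was at the start of the episode above 0.03 m).
It also fails if it takes over 38 s, if anything falls off the work surface, if the arm or the gripper's body presses on something with over 40 N, if the wrist force passes 120 N, or if a joint passes its speed limit or range.

ROBOT

A 6-joint arm with a two-finger parallel gripper is mounted at the origin on the work surface. World frame = base frame: x ahead of the robot, y to its left, z up, the work surface at z = 0. Lengths are in m, angles in rad, forces in N, time in s.
With the tool pointing down it reaches from about 0.3 to 0.775 m from the base axis. Payload 14.6 kg.
Tool frame: the origin (TCP) lies at the very end of the fingers, on their centre line; the grasp point (between the pads) lies 19 mm behind it; z points along the fingers, x is the direction in which the jaws open and shut, and the axes are right-handed (so a half turn about z gives the same grasp; the last joint's range is limited). The gripper opens to 94 mm and grips with 3 to 60 N. Pads are 16 mm wide; open, the fingers measure 119 mm over their backs; the gripper's body (75 mm by 177 mm) begins 78 mm behind the grasp point.
Start: joints at [-1.314, 0.3, 1.521, -0, 1.321, -0.067], TCP at [0.175, -0.521, 0.205] pointing down, gripper open.
Joint ranges: [-3.03, 3.03], [-0.79, 2.21], [0.23, 2.52], [-1.04, 4.18], [0, 3.07], [-2.55, 2.55]. Speed limits (rad/s): [2.22, 2.22, 2.57, 3.14, 3.14, 3.14].

INTERFACE

Orientations are given as [roll, pitch, yaw] about the fixed x, y, z axes, in that order (R = Rz(yaw) Ry(pitch) Rx(roll)).
In Python, from station import ctrl gives the robot as it stands.
- The arm moves only by the shell command python3 -m inch 'ROWS' [FORCE]. ROWS is JSON, one flat list of numbers, 7 for each row, row after row: the shift along the tool's x, y, z in cm, then the turn, a rotation vector about the tool's x, y, z in rad, then the opening, from 0 (shut) to 1 (fully open). In form: [tx, ty, tz, wx, wy, wz, claw, tx, ty, tz, wx, wy, wz, claw, ...]. A call has 1 to 20 rows; each row shifts and turns the commanded pose from where the row before left it, along the tool's axes as they then stand; what a row does not reach is not made up. A row lasts 1/8 s, in which the tool goes at most 62.5 mm and 10.7 degrees, less where a joint would pass 70% of its speed; a pose out of reach is approached as far as the arm can. A call is refused whole if a number of a shift passes 6.25 or a number of a turn 0.188, either way. A call with a gripper value outside its range is refused whole. The fingers move at their own pace and stop on an object; FORCE is the grip in N (left out, the last holds). Time passes only in rows, so rows that do not move let the fingers close. It gives the time, the measured TCP pose, the force and the opening at its end, in the units of the state.
- ctrl.get_obs(): the state, without advancing time (a new reading comes with each control period).
- ctrl.camera(name): name is "scene" or "side" or "wrist"; returns (picture, depth): 480x640x3 uint8, red, green, blue; 480x640 float32, m along the optical axis (not along the pixel's ray), 0 where there is no reading.
- ctrl.camera_params(name): a dict with "vertical_fov" (degrees; the focal length in pixels is half the picture's height over the tangent of half this angle, whatever the lens; pixels are square), "cx", "cy" (the principal point, pixels), "camera_from_world" (4x4, takes a point from world to camera coordinates); the wrist camera has in their place "mount" (4x4, takes a point from camera to tool coordinates, whose origin is the TCP and whose axes are the tool frame's). Camera axes: x right, y down, z forward; pixel columns grow to the right and rows downward; lengths in m; the calibration is good to about 2 mm. A picture is of the moment at which its call begins: read the wrist's pose just before it. camera_params takes no time and is no camera call.
- ctrl.hand_in(): hands the job in, once; it reports no verdict.
Trained networks look in the newest picture that a camera, given by its name, has taken for a name from the list of things; names that differ only in an ending like _2 or _b are one class to them, and where a whole thing is asked for, a point or a joint stands for the part that bears it (a point fixed in the world has none). Each returns a list of dicts, best first, with "score" (0 to 1); they miss things now and then, are a little off and sometimes report something else, mostly with a low value. They report only what shows in the picture. A call takes as long as a camera call. They do not tell look-alikes from the thing itself.
- ctrl.spot_in(camera, label): "bbox" ([centre column, centre row, width, height] in pixels, round what is visible of it).
- ctrl.place_of(camera, label): "centre" ([column, row] in pixels: a listed point, or the origin of a listed thing).
The state is a dict: "time_s": time; "qpos": joint angles; "joint_vel": joint speeds; "tau": joint torques, N m; "ee_pos": TCP position; "eef_rot": TCP orientation; "force": force on the tool from outside, world axes, zero at the start; "moment": the same for the moment, N m; "grip_width": finger opening in m.
Only numpy, scipy, OpenCV 4.12 (cv2) and the standard library are available. Lean on these libraries where they do the work, as an engineer would, in place of code of your own. Each camera call takes 0.05 s, during which the arm holds its last target. There are 200 camera calls.

## Working session

There is one attempt and no reset: what is moved stays moved. The work goes in short steps, Python scripts to look and compute and a shell command to move; the robot and the scene stay as the last step left them, time stands still between calls to the robot, and variables do not carry over. Pictures are saved under pics/ and viewed, about 8 in all and at most 12, crops included, and the job is handed in when it is done.

```bash
mkdir -p pics
cat > h.py <<'E'
import numpy as np,cv2
from station import ctrl
from scipy.spatial.transform import Rotation as R
def cam(name):
    o=ctrl.get_obs(); im,d=ctrl.camera(name); p=ctrl.camera_params(name)
    f=240/np.tan(np.radians(p['vertical_fov'])/2)
    if 'mount' in p:
        T=np.eye(4);T[:3,:3]=R.from_euler('xyz',o['eef_rot']).as_matrix();T[:3,3]=o['ee_pos'];W=T@np.array(p['mount'])
    else: W=np.linalg.inv(np.array(p['camera_from_world']))
    return im,d,f,p['cx'],p['cy'],W
def cloud(c):
    im,d,f,cx,cy,W=c
    v,u=np.mgrid[:480,:640]
    P=np.stack([(u-cx)/f*d,(v-cy)/f*d,d],-1)@W[:3,:3].T+W[:3,3]
    P[d==0]=np.nan
    return P
def onplane(c,u,v,z):
    im,d,f,cx,cy,W=c
    r=W[:3,:3]@np.array([(u-cx)/f,(v-cy)/f,1]);return W[:3,3]+r*(z-W[2,3])/r[2]
def save(im,n): cv2.imwrite('pics/'+n+'.png',cv2.cvtColor(im,cv2.COLOR_RGB2BGR))
E
python3 - <<'E'
from h import *
o=ctrl.get_obs();print(o['ee_pos'],o['eef_rot'],o['time_s'])
for n in ['scene','side']:
    c=cam(n);save(c[0],n+'0');P=cloud(c);np.savez('/tmp/'+n,im=c[0],P=P)
    for l in ['wedge','lip','mark','thin_wedge']:
        for r in ctrl.place_of(n,l)[:3]:
            u,v=r['centre'];print(n,l,round(r['score'],2),np.round([u,v]),P[min(479,int(v)),min(639,int(u))].round(3))
E
```

```text
[ 0.17492908 -0.52116572  0.20488161] [-3.14153928e+00  1.13732860e-03 -1.24697583e+00] 0.0
scene wedge 0.92 [277. 178.] [ 0.523 -0.254  0.029]
scene wedge 0.91 [214. 149.] [ 0.586 -0.429  0.019]
scene wedge 0.72 [321. 123.] [ 0.338 -0.336  0.024]
scene lip 0.97 [333. 284.] [ 0.582  0.022 -0.001]
scene thin_wedge 0.82 [457. 376.] [0.526 0.31  0.008]
side wedge 0.87 [351. 177.] [ 0.571 -0.416  0.01 ]
side wedge 0.75 [451. 204.] [ 0.327 -0.33   0.02 ]
side wedge 0.56 [365. 212.] [ 0.506 -0.253  0.015]
side lip 0.6 [285. 282.] [0.596 0.04  0.021]
side thin_wedge 0.92 [280. 420.] [0.516 0.322 0.012]
```

View pics/scene0.png

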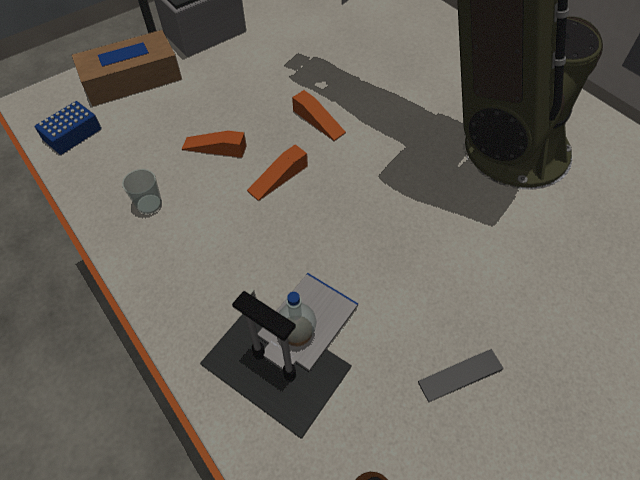

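View pics/side0.png

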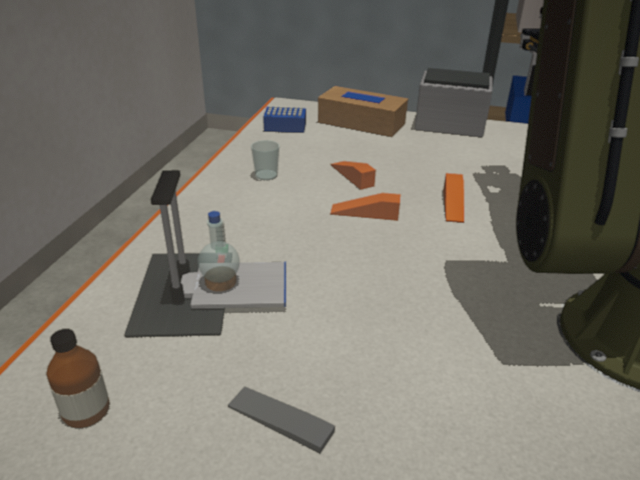

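The scene picture shows three orange wedges at (277,178), (214,145) and (320,115). The platform's blue edge runs (308,275)–(357,303), and the thin grey wedge is at (460,375). The leftmost wedge (largest y) is the one at about (0.52,-0.25). I haven't spotted the gauge post yet, so I'll zoom in and measure.

Run:
```python
from h import *
s=np.load('/tmp/scene.npz');t=np.load('/tmp/side.npz')
a=cv2.resize(s['im'][240:440,190:390],(400,400),interpolation=cv2.INTER_CUBIC);b=cv2.resize(t['im'][170:370,110:310],(400,400),interpolation=cv2.INTER_CUBIC)
save(np.hstack([a,b]),'crop0')
for n,D in (('scene',s),('side',t)):
    im,P=D['im'],D['P'];h=cv2.cvtColor(im,cv2.COLOR_RGB2HSV)
    m=((h[...,0]<12)&(h[...,1]>180)&(h[...,2]>80)).astype(np.uint8)
    k,L,st,ce=cv2.connectedComponentsWithStats(m)
    for i in range(1,k):
        if 300<st[i,4]<6000:
            Q=P[L==i];Q=Q[np.isfinite(Q[:,0])&(Q[:,2]>.003)]
            r=cv2.minAreaRect((Q[:,:2]*1000).astype(np.float32));bx=cv2.boxPoints(r)
            print(n,'orange',ce[i].round(),st[i,4],Q[:,2].max().round(3),np.round(r[0]),np.round(r[1]),bx.round().tolist())
            hi=Q[Q[:,2]>.040][:,:2].mean(0); lo=Q[Q[:,2]<.02][:,:2].mean(0); print('  hi',hi.round(3),'lo',lo.round(3))
    m=((h[...,0]>105)&(h[...,0]<130)&(h[...,1]>120)&(h[...,2]>60)).astype(np.uint8)
    k,L,st,ce=cv2.connectedComponentsWithStats(m)
    for i in range(1,k):
        if st[i,4]>25:
            Q=P[L==i];Q=Q[np.isfinite(Q[:,0])];print(n,'blue',ce[i].round(),st[i,4],Q.min(0).round(3),Q.max(0).round(3),np.median(Q,0).round(3))
    for nm,lo,hi in (('green',40,85),):
        m=((h[...,0]>lo)&(h[...,0]<hi)&(h[...,1]>100)).astype(np.uint8);k,L,st,ce=cv2.connectedComponentsWithStats(m)
        for i in range(1,k):
            if st[i,4]>3: print(n,nm,ce[i].round(),st[i,4])
```

```text
scene orange [320. 114.] 795 0.049 [ 324. -362.] [ 43. 151.] [[293.0, -290.0], [311.0, -439.0], [354.0, -434.0], [336.0, -284.0]]
  hi [ 0.33  -0.408] lo [ 0.318 -0.31 ]Traceback (most recent call last):
  File "<stdin>", line 13, in <module>
    return umr_maximum(a, axis, None, out, keepdims, initial, where)
ValueError: zero-size array to reduction operation maximum which has no identity
```

View pics/crop0.png

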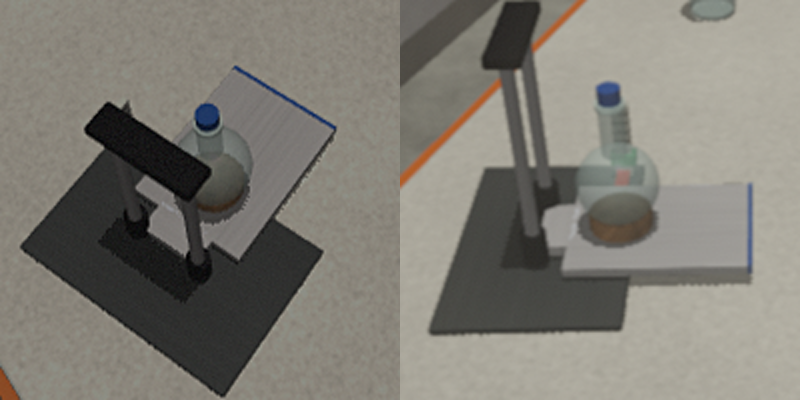

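The crop shows the post hidden behind the flask. In the side view the green clip (about px 223,247) and red pointer (about 221,258) show through the glass. I'll finish the measurements.

Run:
```python
from h import *
s=np.load('/tmp/scene.npz');t=np.load('/tmp/side.npz')
for n,D in (('scene',s),('side',t)):
    im,P=D['im'],D['P'];h=cv2.cvtColor(im,cv2.COLOR_RGB2HSV)
    m=((h[...,0]<12)&(h[...,1]>180)&(h[...,2]>80)).astype(np.uint8)
    k,L,st,ce=cv2.connectedComponentsWithStats(m)
    for i in range(1,k):
        Q=P[L==i];Q=Q[np.isfinite(Q[:,0])&(Q[:,2]>.003)]
        if 300<st[i,4]<6000 and len(Q)>100:
            r=cv2.minAreaRect((Q[:,:2]*1000).astype(np.float32))
            hi=Q[Q[:,2]>.040][:,:2].mean(0); lo=Q[Q[:,2]<.02][:,:2].mean(0)
            print(n,'orange',ce[i].round(),Q[:,2].max().round(3),np.round(r[0]),np.round(r[1]),r[2],'hi',hi.round(3),'lo',lo.round(3))
    m=((h[...,0]>105)&(h[...,0]<130)&(h[...,1]>120)&(h[...,2]>60)).astype(np.uint8)
    k,L,st,ce=cv2.connectedComponentsWithStats(m)
    for i in range(1,k):
        if st[i,4]>25:
            Q=P[L==i];Q=Q[np.isfinite(Q[:,0])&(Q[:,0]<.75)];
            if len(Q)>5: print(n,'blue',ce[i].round(),st[i,4],Q[Q[:,1].argmin()].round(3),Q[Q[:,1].argmax()].round(3),np.median(Q,0).round(3))
    for nm,mm in (('green',(h[...,0]>40)&(h[...,0]<85)&(h[...,1]>70)),):
        k,L,st,ce=cv2.connectedComponentsWithStats(mm.astype(np.uint8))
        for i in range(1,k):
            if st[i,4]>3: print(n,nm,ce[i].round(1),st[i,4])
    # platform top plane points
    v,u=np.where((P[...,2]>.017)&(P[...,2]<.027)&(P[...,0]>.55)&(P[...,0]<.85)&(abs(P[...,1])<.15))
    Q=P[v,u]; r=cv2.minAreaRect((Q[:,:2]*1000).astype(np.float32)); print(n,'plate',r,cv2.boxPoints(r).round().tolist(),np.median(Q[:,2]))
    Q=P[(P[...,0]>.5)&(P[...,0]<.6)&(P[...,1]>.1)&(P[...,1]<.2)];print('bench z',np.median(Q[:,2]))
```

```text
scene orange [320. 114.] 0.049 [ 324. -362.] [ 43. 151.] 6.947603225708008 hi [ 0.33  -0.408] lo [ 0.318 -0.31 ]
scene orange [213. 139.] 0.05 [ 577. -446.] [ 45. 148.] 41.90142059326172 hi [ 0.544 -0.409] lo [ 0.614 -0.485]
scene orange [275. 171.] 0.05 [ 511. -271.] [150.  44.] 5.558629989624023 hi [ 0.465 -0.275] lo [ 0.565 -0.265]
scene blue [122.  54.] 548 [ 0.673 -0.836  0.079] [ 0.573 -0.761  0.084] [ 0.622 -0.798  0.082]
scene blue [332. 288.] 80 [ 0.614 -0.017  0.019] [0.581 0.098 0.024] [0.597 0.043 0.022]
scene blue [293. 297.] 101 [0.703 0.065 0.162] [0.705 0.085 0.162] [0.706 0.075 0.162]
scene plate ((689.1765747070312, 69.8571548461914), (197.4288787841797, 121.21978759765625), 17.626001358032227) [[577.0, 98.0], [613.0, -18.0], [802.0, 42.0], [765.0, 158.0]] 0.02189840773101903
bench z -0.0001336467778330075
side blue [520. 101.] 672 [ 0.117 -1.64  -0.054] [ 0.141 -1.344 -0.075] [ 0.118 -1.366 -0.075]
side blue [363.  97.] 178 [ 0.633 -0.826  0.079] [ 0.568 -0.765  0.081] [ 0.617 -0.795  0.081]
side blue [213. 214.] 43 [0.702 0.067 0.161] [0.7   0.084 0.163] [0.705 0.076 0.161]
side plate ((686.971923828125, 68.2532958984375), (194.78411865234375, 125.55924224853516), 17.87247085571289) [[575.0, 98.0], [614.0, -21.0], [799.0, 38.0], [760.0, 158.0]] 0.0213744714501673
bench z -0.0005483088161527538
```

Lip is at about (0.595, 0.040), yaw about 0.31, with the top at 22 mm as specified. The wedge centre is at (0.511,-0.271), yaw about 0.10, measuring 150x44. Moving above its block (0.456,-0.276).

```bash
python3 -m inch '[0,0,0,0,0,0.114,1, 0,0,0,0,0,0.113,1, -2.7,-3.8,0.5,0,0,0,1, -2.7,-3.8,0.5,0,0,0,1, -2.7,-3.8,0.5,0,0,0,1, -2.7,-3.8,0.5,0,0,0,1, -2.7,-3.8,0.5,0,0,0,1, -2.7,-3.8,0.5,0,0,0,1, -2.7,-3.8,0.5,0,0,0,1, -2.7,-3.7,0.5,0,0,0,1,0,0,0,0,0,0,1,0,0,0,0,0,0,1]'
cat > w.py <<'E'
from h import *
import sys
c=cam('wrist');save(c[0],sys.argv[1]);P=cloud(c);im=c[0];np.savez('/tmp/wr',im=im,P=P)
h=cv2.cvtColor(im,cv2.COLOR_RGB2HSV)
m=((h[...,0]<12)&(h[...,1]>150)&(h[...,2]>60)).astype(np.uint8)
k,L,st,ce=cv2.connectedComponentsWithStats(m)
for i in range(1,k):
    Q=P[L==i];Q=Q[np.isfinite(Q[:,0])&(Q[:,2]>.003)&(Q[:,2]<.06)]
    if st[i,4]>1000 and len(Q)>100:
        r=cv2.minAreaRect((Q[:,:2]*1000).astype(np.float32))
        print('orange',ce[i].round(),st[i,4],Q[:,2].max().round(3),np.round(r[0]),np.round(r[1]),r[2],cv2.boxPoints(r).round().tolist())
o=ctrl.get_obs();print(o['time_s'],o['ee_pos'],o['eef_rot'])
E
python3 w.py w1
```

```text
time_s: 2.0
ee_pos: [0.4554, -0.2774, 0.1655]
eef_rot: [3.141, -0.0, -1.474]
force: [-0.0, 0.1, 0.9]
grip_width: 0.0938
orange [321. 168.] 4218 0.047 [ 497. -274.] [119.  38.] 5.850103378295898 [[436.0, -261.0], [440.0, -299.0], [559.0, -287.0], [555.0, -249.0]]
orange [405. 340.] 1123 0.044 [ 341. -344.] [  2. 112.] 6.511069297790527 [[333.0, -289.0], [346.0, -400.0], [348.0, -400.0], [335.0, -289.0]]
2.05 [ 0.45520358 -0.27772233  0.16557164] [ 3.14156005e+00 -1.99702682e-04 -1.47462104e+00]
```

The close look agrees to about 1 mm, so I'll descend, grip and lift slightly.

```bash
python3 -m inch '[0,0,3.5,0,0,0,1,0,0,3.5,0,0,0,1,0,0,3.5,0,0,0,1,0,0,3.0,0,0,0,1,0,0,1.9,0,0,0,1,0,0,0,0,0,0,1,0,0,0,0,0,0,0,0,0,0,0,0,0,0,0,0,0,0,0,0,0,0,0,0,0,0,0,0,0,0,0,0,0,0,0,0,0,0,0,0,0,0]' 40; python3 -m inch '[0,0,-2,0,0,0,0,0,0,-3,0,0,0,0,0,0,-3,0,0,0,0,0,0,0,0,0,0,0]'
```

```text
time_s: 3.55
ee_pos: [0.4557, -0.2772, 0.0115]
eef_rot: [-3.142, -0.0, -1.474]
force: [0.9, 0.9, 0.3]
grip_width: 0.0397
time_s: 4.05
ee_pos: [0.4565, -0.2776, 0.093]
eef_rot: [-3.139, -0.002, -1.474]
force: [-0.2, -0.1, -1.0]
grip_width: 0.0397
```

```bash
python3 -m inch '[0,0,-1,0,0,-0.105,0,0,0,-1,0,0,-0.106,0,-4.35,-0.85,0,0,0,0,0,-4.35,-0.85,0,0,0,0,0,-4.35,-0.85,0,0,0,0,0,-4.35,-0.85,0,0,0,0,0,-4.35,-0.85,0,0,0,0,0,-4.35,-0.85,0,0,0,0,0,0,0,0,0,0,0,0,0,0,0,0,0,0,0]'; python3 w.py w2; python3 -c "
from h import *
print(np.round(ctrl.camera_params('wrist')['mount'],3),ctrl.camera_params('wrist')['vertical_fov'])
for l in ['lip','mark']:print(l,ctrl.place_of('wrist',l))"
```

```text
time_s: 5.3
ee_pos: [0.425, -0.0132, 0.1107]
eef_rot: [3.14, 0.0, -1.263]
force: [0.1, 0.6, -1.5]
grip_width: 0.0401
5.35 [ 0.42509063 -0.01353843  0.1108103 ] [ 3.14070674e+00  2.71841486e-04 -1.26348005e+00]
[[ 1.    -0.001  0.001  0.   ]
 [ 0.     0.967  0.256 -0.075]
 [-0.001 -0.256  0.967 -0.179]
 [ 0.     0.     0.     1.   ]] 64.6839267555125
lip []
mark []
```

View pics/w2.png

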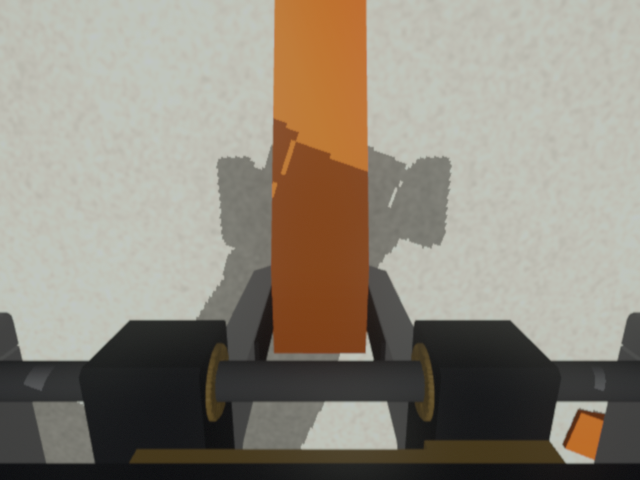

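The wrist view shows the wedge held straight (columns 273–367); the camera looks back towards the fingers. I'll try the clip and pointer from the side camera through the glass first.

Run:
```python
from h import *
c=cam('side');im=c[0].astype(int)
u0,v0=214,238
r,g,b=im[...,0],im[...,1],im[...,2]
for nm,sc in (('green',g-(r+b)/2),('red',r-(g+b)/2)):
    w=sc[235:275,205:240]; m=np.where(w>12,w,0); vv,uu=np.nonzero(m)
    k,L,st,ce=cv2.connectedComponentsWithStats((m>0).astype(np.uint8)); print(nm,w.max(),[(st[i].tolist(),(ce[i]+[205,235]).round(1)) for i in range(1,k) if st[i,4]>2])
def zat(u,v,x,y):
    _,_,f,cx,cy,W=c
    d=W[:3,:3]@np.array([(u-cx)/f,(v-cy)/f,1]);o=W[:3,3]
    t=((np.array([x,y])-o[:2])@d[:2])/(d[:2]@d[:2]); return (o+t*d).round(4)
print('cam',c[5][:3,3])
for p in ((223.5,247.5),(221.5,258.5)): print(zat(*p,.741,-.016))
s=cv2.resize(c[0][225:285,190:270],(800,600),interpolation=cv2.INTER_NEAREST);save(s,'sidezoom')
```

```text
green 25.0 [([10, 9, 14, 9, 86], array([221.7, 249. ]))]
red 37.0 [([12, 20, 8, 8, 54], array([220.9, 258.5]))]
cam [0.35047105 0.7878314  0.62266071]
[ 0.7369 -0.018   0.0291]
[ 0.7421 -0.0155  0.0042]
```

View pics/sidezoom.png

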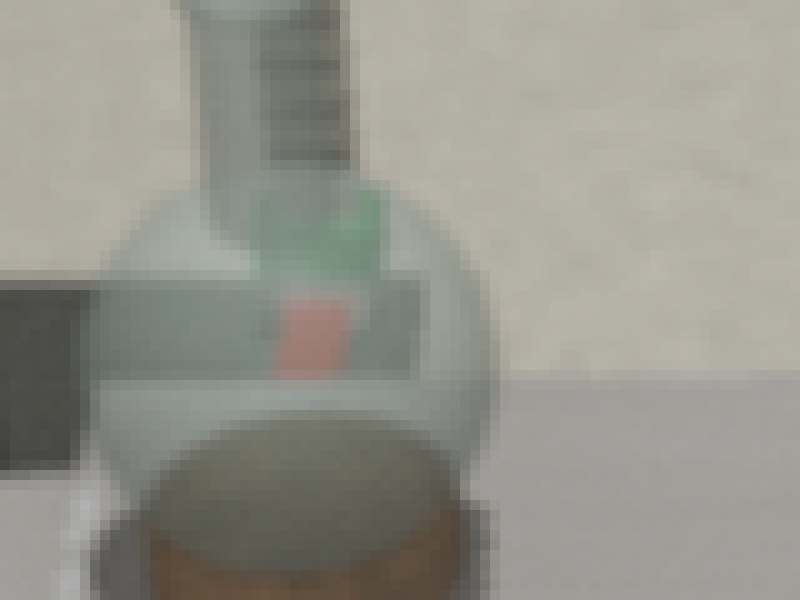

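The side view shows the clip at about px (222,248.5), roughly z = 0.028, and it is coarse. I'll get a tilted wrist look at the clip from front right.

```bash
python3 -m inch '[4.2,-3.6,-1,0,0,0,0,4.2,-3.6,-1,0,0,0,0,4.2,-3.6,-1,0,0,0,0,4.2,-3.6,-1,0,0,0,0,4.2,-3.6,-1,0,0,0,0,0,0,0,0.18,0,0,0,0,0,0,0.18,0,0,0,0,0,0,0.18,0,0,0,0,0,0,0.18,0,0,0,0,0,0,0.18,0,0,0,0,0,0,0,0,0,0,0,0,0,0,0,0,0]'; python3 w.py w3;python3 -c "
from h import *
P=np.load('/tmp/wr.npz')['P']
for l in ['lip','mark']:
  for r in ctrl.place_of('wrist',l):
    u,v=map(int,r['centre']);print(l,r,P[v,u].round(4))"
```

```text
time_s: 7.0
ee_pos: [0.6612, -0.1551, 0.161]
eef_rot: [-2.316, 0.009, -1.25]
force: [0.7, -0.1, -1.1]
grip_width: 0.0397
7.05 [ 0.66144121 -0.15481973  0.16127246] [-2.31528486  0.00892773 -1.24937837]
lip {'centre': [76.5, 354.6], 'score': 0.9} [0.5983 0.0352 0.0222]
mark {'centre': [214.7, 228.0], 'score': 0.69} [ 0.7381 -0.0229  0.0345]
```

View pics/w3.png

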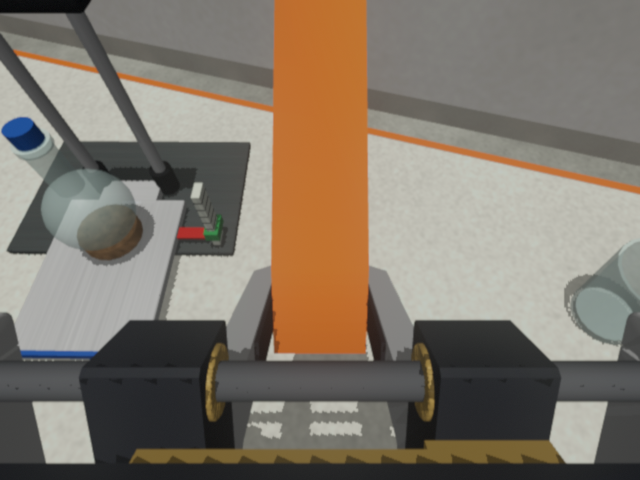

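This view is good: green clip at about (214,228), red pointer at about (190,233), blue edge at row 354. I'll measure their heights from depth.

Run:
```python
from h import *
D=np.load('/tmp/wr.npz');P=D['P'];im=D['im'];h=cv2.cvtColor(im,cv2.COLOR_RGB2HSV)
S=np.zeros((480,640),bool);S[200:250,170:235]=1
for n,m in (('green',(h[...,0]>45)&(h[...,0]<85)&(h[...,1]>110)),('red',((h[...,0]<8)|(h[...,0]>172))&(h[...,1]>140))):
    Q=P[m&S];Q=Q[np.isfinite(Q[:,0])];v,u=np.where(m&S);print(n,len(Q),u.min(),u.max(),v.min(),v.max(),Q.mean(0).round(4),np.percentile(Q[:,2],[1,10,25,50,75,90,99]).round(4))
    Z=P[...,2]; 
    for y in range(v.min(),v.max()+1): 
        x=u[v==y]; print(y,x.min(),x.max(),np.round(Z[y,x]*1000).astype(int).tolist())
Q=P[270:330,60:140].reshape(-1,3);print('plate top',np.nanmedian(Q[:,2]))
Q=P[290:330,460:540].reshape(-1,3);print('bench',np.nanmedian(Q[:,2]))
Q=P[(h[...,0]>105)&(h[...,0]<130)&(h[...,1]>150)&(P[...,2]<.04)];print('blue',Q.min(0),Q.max(0),np.median(Q,0))
```

```text
green 111 204 220 216 236 [ 0.7374 -0.0225  0.0332] [0.0309 0.0322 0.0327 0.0332 0.0337 0.0341 0.0348]
216 218 220 [34, 33, 33]
217 218 220 [34, 33, 33]
218 218 220 [33, 34, 32]
219 218 220 [33, 33, 33]
220 218 219 [34, 33]
221 218 219 [33, 34]
222 217 219 [34, 32, 33]
223 217 219 [34, 35, 33]
224 217 219 [34, 33, 31]
225 216 219 [34, 33, 34, 33]
226 216 218 [33, 35, 33]
227 216 218 [35, 33, 34]
228 216 218 [33, 33, 33]
229 216 218 [33, 34, 33]
230 205 218 [34, 33, 33, 34, 33]
231 205 218 [34, 34, 33, 33, 35, 34, 31]
232 204 217 [34, 33, 34, 34, 33, 33, 34, 32, 33, 34, 32, 33, 34, 33]
233 204 217 [33, 34, 34, 33, 33, 34, 33, 33, 33, 34, 34, 34, 34, 34]
234 204 217 [33, 33, 34, 33, 34, 33, 33, 33, 33, 34, 33, 34, 32, 33]
235 205 216 [32, 32, 32, 33, 33, 34, 32, 32, 32, 32, 32, 33]
236 206 212 [32, 32, 32, 31]
red 298 177 203 227 238 [0.7343 0.0062 0.0174] [0.0073 0.0167 0.0175 0.0179 0.0184 0.0189 0.0195]
227 180 198 [16, 13, 8, 8, 7, 8, 8, 7, 8, 7, 8, 7, 8, 8, 7, 7, 7, 8, 9]
228 179 203 [20, -9223372036854775808, 18, 17, 19, 17, 18, 17, 17, 17, 17, 18, 18, 19, 19, 19, 18, 18, 18, 18,
[... 700 characters left out ...]
77 202 [19, 18, 17, 18, 18, 18, 18, 18, 17, 18, 19, 19, 18, 19, 18, 19, 18, 19, 17, 17, 18, 18, 19, 19, 18, 18]
236 177 203 [18, 18, 18, 18, 18, 18, 18, 17, 18, 18, 17, 18, 20, 19, 18, 18, 18, 18, 18, 18, 18, 19, 18, 18, 18, 19, 19]
237 177 203 [19, 17, 19, 18, 19, 19, 19, 19, 19, 18, 18, 17, 18, 18, 18, 18, 18, 18, 18, 17, 19, 19, 19, 19, 18, 18, 18]
238 178 203 [16, 18, 17, 18, 17, 17, 17, 18, 17, 17, 16, 17, 17, 17, 17, 18, 17, 17, 16, 18, 18, 18, 17, 17, 18, 19]
plate top 0.021512591358409217
bench -7.551700149424634e-05
blue [0.58324744 0.02042454 0.01743559] [0.60403974 0.0810684  0.02408732] [0.5932657  0.05127878 0.02138322]<stdin>:8: RuntimeWarning: invalid value encountered in cast
```

The clip's top face is at 33.3 mm, so its centre is about 27.4 mm (within 27–41, and the side camera agrees). The pointer top reads 18 mm, consistent with 17 mm at rest. The target is lip z of about 27.7 mm, which puts the wedge origin 26 mm before the edge and the final TCP at about (0.517, 0.014). Returning to the push line.

```bash
python3 -m inch '[0,0,0,-0.18,0,0,0,0,0,0,-0.18,0,0,0,0,0,0,-0.18,0,0,0,0,0,0,-0.18,0,0,0,0,0,0,-0.18,0,0,0,-4.1,3.5,1,0,0,0,0,-4.1,3.5,1,0,0,0,0,-4.1,3.5,1,0,0,0,0,-4.1,3.5,1,0,0,0,0,-4.1,3.5,1,0,0,0,0,0,0,0,0,0,0,0,0,0,0,0,0,0,0]'; python3 w.py w4
python3 - <<'E'
from h import *
o=ctrl.get_obs();M=R.from_euler('xyz',o['eef_rot']).as_matrix()
print((M.T@(np.array([.432,-.013,.0125])-o['ee_pos'])*100).round(2),o['qpos'])
E
```

```text
time_s: 8.65
ee_pos: [0.4296, -0.0144, 0.1168]
eef_rot: [3.131, 0.016, -1.239]
force: [-0.1, -0.6, -1.9]
grip_width: 0.0401
8.7 [ 0.42969284 -0.01451441  0.11666818] [ 3.13035933  0.01592645 -1.23982609]
[ 0.1  -0.38 10.41] [-0.12490796  0.14626971  1.93308069  0.01060871  1.07936405  1.10974244]
```

Run:
```python
from h import *
o=ctrl.get_obs();M=R.from_euler('xyz',o['eef_rot']);T=R.from_euler('xyz',[np.pi,0,-1.261])
print((M.inv()*T).as_rotvec().round(4), (T.inv().apply(np.array([.432,-.013,.0125])-o['ee_pos'])*100).round(2))
```

```text
[0.0114 0.0158 0.0213] [-0.07 -0.27 10.42]
```

```bash
python3 -m inch '[0,0,0,0.011,0.016,0.021,0,-0.1,-0.3,2.5,0,0,0,0,0,0,3,0,0,0,0,0,0,3,0,0,0,0,0,0,1.5,0,0,0,0,0,0,0,0,0,0,0,0,0,0,0,0,0,0]'; python3 -m inch '[0,0,0.4,0,0,0,0,0,0,0,0,0,0,0,0,0,0,0,0,0,0]'
python3 - <<'E'
from h import *
c=cam('side');save(c[0][150:450,150:550],'side2')
o=ctrl.get_obs();T=R.from_euler('xyz',o['eef_rot'])
print(o['ee_pos'],o['eef_rot'],(T.inv().apply(np.array([.5166,.0138,.0115])-o['ee_pos'])*100).round(2))
E
```

```text
time_s: 9.57
ee_pos: [0.4314, -0.0122, 0.0168]
eef_rot: [3.141, 0.001, -1.261]
force: [0.8, -0.2, -1.7]
grip_width: 0.0397
time_s: 9.95
ee_pos: [0.4308, -0.0121, 0.0121]
eef_rot: [3.14, 0.001, -1.26]
force: [0.5, -0.8, -0.7]
grip_width: 0.0397
[ 0.43080063 -0.01205403  0.01208082] [ 3.14018314e+00  1.42830994e-03 -1.26030979e+00] [ 0.16 -8.96  0.05]
```

View pics/side2.png

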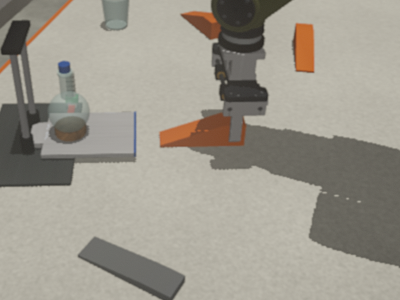

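The side crop shows the wedge on the bench, thin end at (160,138), aimed at the blue edge at (135,135). Pushing.

```bash
python3 -m inch '[0.1,-0.8,0,0,0,0,0,0.1,-0.8,0,0,0,0,0,0,-0.8,0,0,0,0,0,0,-0.8,0,0,0,0,0,0,-0.8,0,0,0,0,0,0,-0.8,0,0,0,0,0,0,-0.8,0,0,0,0,0,0,-0.8,0,0,0,0,0,0,-0.8,0,0,0,0,0,0,-0.8,0,0,0,0,0,0,0,0,0,0,0,0,0,0,0,0,0,0,0]'
cat > chk.py <<'E'
from h import *
a=cam('side');P=cloud(a);o=ctrl.get_obs()
b=cam('scene');Q=cloud(b)
for n,X in (('side',P),('scene',Q)):
    L=(X[...,:2]-[.596,.039])@np.array([[.953,-.303],[.303,.953]])  # x in, y left
    m=(L[...,0]>.008)&(L[...,0]<.04)&(abs(L[...,1])<.05)&(X[...,2]>.015)&(X[...,2]<.06)
    print(n,'plate top z',np.median(X[m][:,2]).round(4),m.sum())
r,g,bb=[a[0][...,i].astype(int) for i in range(3)]
for nm,s in (('green',g-(r+bb)/2),('red',r-(g+bb)/2)):
    w=s[235:270,205:240]>12;v,u=np.nonzero(w);print(nm,len(v),(u.mean()+205,v.mean()+235,v.min()+235,v.max()+235) if len(v) else '')
print(o['ee_pos'],o['eef_rot'],o['force'],o['time_s'])
E
python3 chk.py
```

```text
time_s: 11.5
ee_pos: [0.507, 0.0105, 0.0115]
eef_rot: [3.138, 0.002, -1.26]
force: [-5.2, -1.0, 0.1]
grip_width: 0.04
side plate top z 0.0278 613
scene plate top z 0.0283 758
green 86 (np.float64(221.48837209302326), np.float64(248.45348837209303), np.int64(244), np.int64(252))
red 54 (np.float64(220.61111111111111), np.float64(255.55555555555554), np.int64(252), np.int64(259))
[0.50705409 0.01051452 0.01150646] [ 3.13845324e+00  1.97208711e-03 -1.26024288e+00] [-5.82022243 -0.70204007 -0.57355935] 11.55
```

The platform is up about 6.4 mm (lip at 23.4 mm), and about 4.2 mm is still needed, so 11–12 mm more push.

```bash
python3 -m inch '[0,-0.4,0,0,0,0,0,0,-0.4,0,0,0,0,0,0,-0.35,0,0,0,0,0,0,0,0,0,0,0,0,0,0,0,0,0,0,0]'; python3 chk.py
```

```text
time_s: 12.22
ee_pos: [0.5176, 0.0139, 0.0115]
eef_rot: [3.138, 0.002, -1.26]
force: [-8.5, -2.3, 1.3]
grip_width: 0.0399
side plate top z 0.0317 619
scene plate top z 0.0322 768
green 72 (np.float64(221.88888888888889), np.float64(248.06944444444446), np.int64(244), np.int64(252))
red 54 (np.float64(220.48148148148147), np.float64(253.62962962962962), np.int64(250), np.int64(257))
[0.51761904 0.013862   0.01148729] [ 3.13772435e+00  2.04549069e-03 -1.26033635e+00] [-8.30955853 -2.06461077  2.47420912] 12.275
```

Lip is now about 27.3 mm against a target of about 27.4. Releasing, lifting, and moving to check from the same wrist viewpoint.

```bash
python3 -m inch '[0,0,0,0,0,0,0.3,0,0,0,0,0,0,0.6,0,0,0,0,0,0,0.8,0,0,0,0,0,0,0.8,0,0,-1,0,0,0,0.8,0,0,-3,0,0,0,0.8,0,0,-4,0,0,0,0.8,0,0,-4,0,0,0,0.8,0,2,-3,0,0,0,0.8,4.2,0,0,0,0,0,0.8,4.2,-1,0,0,0,0,0.8,4.2,-2.5,0,0,0,0,0.8,4.2,-2.5,0,0,0,0,0.8,4.2,-2.5,0,0,0,0,0.8,0,-2,0,0.18,0,0,0.8,0,0,0,0.18,0,0,0.8,0,0,0,0.18,0,0,0.8,0,0,0,0.18,0,0,0.8,0,0,0,0,0,0,0.8,0,0,0,0,0,0,0.8]'; python3 w.py w5; python3 chk.py
python3 - <<'E'
from h import *
D=np.load('/tmp/wr.npz');P=D['P'];im=D['im'];h=cv2.cvtColor(im,cv2.COLOR_RGB2HSV)
near=(abs(P[...,0]-.735)<.03)&(abs(P[...,1]-0)<.06)
for n,m in (('green',(h[...,0]>45)&(h[...,0]<85)&(h[...,1]>110)),('red',((h[...,0]<8)|(h[...,0]>172))&(h[...,1]>140))):
    Q=P[m&near];print(n,len(Q),np.median(Q,0).round(4) if len(Q) else '')
m=(h[...,0]<12)&(h[...,1]>150)&(P[...,2]>.003)&(P[...,1]>-.08)&(P[...,0]<.66)
E
```

```text
time_s: 14.82
ee_pos: [0.6646, -0.159, 0.1621]
eef_rot: [-2.447, 0.004, -1.255]
force: [0.1, -0.1, 0.8]
grip_width: 0.0753
14.875 [ 0.66484725 -0.15877609  0.16211871] [-2.4459213   0.00347621 -1.25503556]
side plate top z 0.0316 609
scene plate top z 0.0322 776
green 69 (np.float64(221.72463768115944), np.float64(248.05797101449275), np.int64(244), np.int64(252))
red 54 (np.float64(220.48148148148147), np.float64(253.62962962962962), np.int64(250), np.int64(257))
[ 0.66490042 -0.15861834  0.16199814] [-2.44539801  0.00354398 -1.25483169] [1.07402038 0.47058443 0.10646959] 14.925
green 149 [ 0.7341 -0.0225  0.0331]
red 370 [0.7343 0.0055 0.0281]
```

View pics/w5.png

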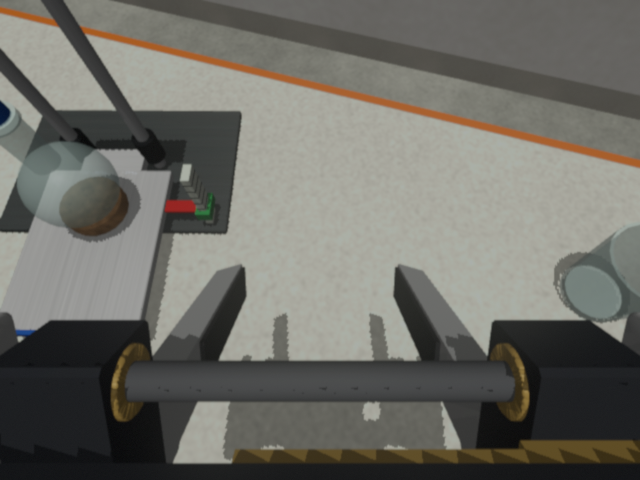

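The pointer top has risen from 17.9 to 28.1 mm, so lip is about 27.2 mm against a clip centre of about 27.1 mm, and the platform holds after release. A final check of the wedge's pose, then hand in.

Run:
```python
from h import *
for n in ('scene','side'):
    c=cam(n);P=cloud(c);h=cv2.cvtColor(c[0],cv2.COLOR_RGB2HSV)
    m=(h[...,0]<12)&(h[...,1]>150)&(P[...,2]>.003)&(P[...,2]<.06)&(P[...,1]>-.08)&(P[...,1]<.12)&(P[...,0]<.66)&(P[...,0]>.4)
    Q=P[m];L=(Q[:,:2]-[.596,.039])@np.array([[.953,-.303],[.303,.953]])
    r=cv2.minAreaRect((L*1000).astype(np.float32));print(n,m.sum(),r,'rear',L[:,0].min()*1000,'zmax',Q[:,2].max())
    t=[x for x in ctrl.place_of(n,'thin_wedge')][:1];print(t)
ctrl.hand_in()
```

```text
scene 1077 ((-52.86322021484375, 1.3706493377685547), (97.9588623046875, 41.21238708496094), 0.526137113571167) rear -101.93226729998668 zmax 0.04994819486094193
[{'centre': [457.2, 376.8], 'score': 0.78}]
side 858 ((-51.45058822631836, 2.6024036407470703), (97.06392669677734, 43.358367919921875), 0.17199072241783142) rear -99.97349159693657 zmax 0.04667534657152672
[{'centre': [279.6, 420.9], 'score': 0.64}]
the job is handed in; nothing more can be done
```

I took the leftmost of the three orange wedges and pushed it thin end first under the middle of the platform's front edge. I then let go, moved the arm clear and handed in at about 15 s of the 38 s allowed.

Last checks, all after letting go:

| Check | Result | Limit |
|---|---|---|
| Pointer height vs clip centre | about 27.2 mm vs about 27.1 mm | within 6 mm |
| Wedge origin before the edge | about 26 mm (thin end about 49 mm in) | 60 mm before to 40 mm past |
| Wedge off the edge's middle | about 1–3 mm | 20 mm |
| Wedge off square | about 0.5° | 15° |

- **Thin grey wedge:** the detector put it at the same pixel as at the start in both outside cameras, so it has not moved.
- **Clip height:** I worked this out as its measured top face (33 mm) less half its stated 12 mm height. A rough side-camera reading through the glass gave about 28–29 mm, which fits.
- **Disagreements:** the scene and side cameras differed by about 0.6 mm on the plate's height and about 1 mm on the wedge's position. No check failed.

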